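# Open the meter's sample well: flip the tab, unscrew the cap, tray it

## Robot

A 6-joint arm with a two-finger parallel gripper is mounted at the origin on the work surface. World frame = base frame: x ahead of the robot, y to its left, z up, the work surface at z = 0. Lengths are in mm, angles in degrees, forces in N, time in s.
With the tool pointing down it reaches from about 325 to 900 mm from the base axis. Payload 3.5 kg.
Tool frame: the origin (TCP) lies on the centre line of the jaws, within the pads' length; the fingertips stand 11 mm ahead of it and the grasp point (between the pads) lies 8 mm behind it; z points along the fingers, y is the direction in which the jaws open and shut (so a half turn about z gives the same grasp; the last joint's range is limited). The gripper opens to 85 mm and grips with 20 to 120 N. Pads are 22 mm wide; open, the fingers measure 114 mm over their backs; the gripper's body (76 mm by 85 mm) begins 54 mm behind the grasp point. The pads swing forward as they close: fully open they stand 13 mm farther back than shut.
Start: joints at [-82.414, 15.837, -1.513, 72.651, 0, 84.076], TCP at [146.001, -607.705, 242.313] pointing down, gripper open.
Joint ranges: [-178.77, 178.77], [-48.84, 107.48], [-61.69, 71.31], [-111.58, 123.2], [-90, 87.43], [-180, 180]. Speed limits (degrees/s): [147.25, 147.25, 180, 180, 180, 180].

## Interface

Orientations are given as [roll, pitch, yaw] about the fixed x, y, z axes, in that order (R = Rz(yaw) Ry(pitch) Rx(roll)).
In Python, from station import arm, imaging, order gives the robot as it stands.
- The arm moves only by the shell command python3 -m handwheel 'ROWS' [OPENING]. ROWS is JSON, a list of rows, each an object with "xyz": the shift along the tool's x, y, z in m, a list of three; "twist": the turn, a rotation vector about the tool's x, y, z in degrees, a list of three. A call has 1 to 20 rows; each row is the pose to reach, as a shift and turn from the pose measured when the call began, along the tool's axes at that moment; what a row does not reach only later rows make up. A row lasts 1/10 s, in which the tool goes at most 50 mm and 8.59 degrees, less where a joint would pass 70% of its speed; a pose out of reach is approached as far as the arm can. A call with a gripper value outside its range is refused whole. OPENING is the finger opening in m, from 0 to 0.0854, set as the call begins (- or left out, the last holds). The fingers move at their own pace and stop on an object; the grip force is fixed at half the most. Time passes only in rows, so rows that repeat a pose let the fingers close. It gives the time, the measured TCP pose, the force and the opening at its end, in the units of the state.
- arm.get_obs(): the state, without advancing time (a new reading comes with each control period).
- imaging.grab_frame(name): name is "scene" or "top"; returns (picture, depth): 480x640x3 uint8, blue, green, red; 480x640 float32, mm along the optical axis (not along the pixel's ray), 0 where there is no reading.
- imaging.get_calibration(name): a dict with "fov_y" (degrees; the focal length in pixels is half the picture's height over the tangent of half this angle, whatever the lens; pixels are square), "cx", "cy" (the principal point, pixels), "T" (4x4, takes a point from camera to world coordinates). Camera axes: x right, y up, looking along -z (the intrinsics and any distortion apply to the point x, -y, -z); pixel columns grow to the right and rows downward; lengths in mm; the calibration is good to about 2 mm. A picture is of the moment at which its call begins. get_calibration takes no time and is no camera call.
- order.close_job(): hands the job in, once; it reports no verdict.
The state is a dict: "time": time; "qpos": joint angles; "joint_vel": joint speeds; "tau": joint torques, N m; "position": TCP position; "tcp_rot": TCP orientation; "ft_force": force on the tool from outside, world axes, zero at the start; "torque": the same for the moment, N m; "gripper_width": finger opening in mm.
Only numpy, scipy, OpenCV 4.12 (cv2) and the standard library are available. Lean on these libraries where they do the work, as an engineer would, in place of code of your own. Each camera call takes 0.05 s, during which the arm holds its last target.

## Task

Open the sample well of the bench meter: flip its grey locking tab right back past upright so that it stays open, then unscrew the winged cap beneath it, anticlockwise, until you feel it come up against its stop, without forcing it or pulling while it is still locked. Lift the cap out and set it down gently, upright on its stem, in the shallow grey tray; leave everything else where it stands.

Things in the scene. Friction and masses are not known exactly. Their poses are not given: they have to be found in the camera images.
- meter: Dark grey bench meter, fixed, a box with a flat top 70 mm above the bench; it spans -82 to +118 mm in its x and -85 to +125 mm in its y. Origin: on the bench under the axis of the round sample well; its x axis points from the tab's nose towards the tab's hinge, z up. Its screen and keys do not matter.
- well_top (a point): Centre of the rim of the well's round light-grey collar, on the well's vertical axis, 100 mm above the bench; axes as the meter's. The collar is 68 mm in outside diameter and stands 30 mm above the meter's top.
- tab_hinge (a point): Centre of the tab's hinge pin, 44 mm from the well's axis towards the meter's +x, 136 mm above the bench; axes as the meter's, the hinge axis is y. It is carried by two fixed posts 42 to 54 mm from the well's axis, within 25 mm either side of the meter's x axis, up to 140 mm above the bench.
- tab_nose (a point): Centre of the nose of the flip tab, 88 mm from the hinge pin. The tab is a light-grey strip 30 mm wide, 5 mm thick, over the cap; its last 30 mm, the nose, is 18 mm wide (along the hinge axis), 7 mm thick and overhangs the cap with 60 mm free beneath. Pinch its two sides from above and swing it in an arc (it turns between the pads), or lever it up. Axes turn with the tab.
- tab (a joint): Angle of the flip tab in rad: 0 closed (flat over the cap), 1.57 upright, 2.5 fully back at its stop. It starts between 0 and 0.15. Stiff hinge (0.10 N m): it stays where it is left. It must end above 2.0.
- cap: Dark grey winged cap, loose, 40 to 85 g. Origin: centre of its stem's underside, z up. From there: stem 27 mm in diameter up to 21 mm, with two lugs at its foot reaching 21 mm from the axis; disc 60 mm in diameter from 21 to 28 mm; on it an upright straight finger bar, 44 mm long (cap's x), 12 mm thick (cap's y), from 28 to 50 mm. It starts locked in the well, origin 81 mm above the bench.
- cap_bar (a point): Centre of the cap's finger bar, on the cap's axis, 39 mm above the cap's origin, axes as the cap's: grip it across its 12 mm thickness (y). The disc is 11 mm below this point, the bar's top 11 mm above; the closed tab lies 3 mm over the bar. At the start the bar's line (x) is turned 24 to 36 degrees clockwise, seen from above, from the meter's x axis.
- cap_lugs (a point): Centre of the cap's foot, 2 mm above the cap's origin, axes as the cap's. A spring (5 N) under the stem presses the two lugs up under a flange in the collar: friction below 0.1 N m. Turned anticlockwise from above the cap meets a hard stop after 30 to 105 degrees: how far is hidden, but felt as a jump of the turning moment. Contact forces between cap and meter add up to 8 N at rest; keep the sum below 60 N.
- well_in (a point): Point on the well's axis at the level of the hidden flange, 16 mm above the meter's top; axes as the meter's. Only close to the stop (the last 5 degrees or so) are the lugs in line with their slots: there a cap let go, the fingers withdrawn, is sprung up 7 mm, and lifts straight out (clear when raised 25 mm). Before that any pull is blocked. 0.3 N m of turning moment against the stop is plenty.
- tray: Shallow square grey tray, fixed, 130 x 130 mm outside, walls 4 mm thick and 20 mm high, floor 4 mm above the bench, empty. Origin: on the bench under its centre. It stands left or right of the meter.
- rack: White stepped foam rack with capped vials, fixed, 120 x 120 mm, up to 114 mm high with its vials; on the other side of the meter from the tray. Origin under its centre. Not part of the job.
- beaker: Empty glass beaker, 64 mm wide, 75 mm tall, loose. Origin: centre of its underside. Leave it alone.
- amber: Amber glass jar with black lid, 60 mm wide, 110 mm tall, loose. Origin: centre of its underside. Leave it alone.
- vial: Small capped glass vial, 25 mm wide, 50 mm tall, loose. Origin: centre of its underside. Leave it alone.
- carton: Plain cardboard carton 70 x 90 x 60 mm, loose. Origin: centre of its underside. Leave it alone.
- cuvette_box: Flat white plastic box with grey lid, 60 x 100 x 38 mm, loose. Origin: centre of its underside. Leave it alone.
There are look-alikes about, which are no part of the job. What is shaped like the cap but orange is not meant.

How it is judged:
By the outcome, as a careful person would: the job done as asked, in the order asked, and still so for the second after the job is handed in, with the robot touching nothing.
It also fails if it takes over 72 s, if anything falls off the work surface, if the arm or the gripper's body presses on something with over 40 N, if the wrist force passes 120 N, or if a joint passes its speed limit or range.

## Working session

There is one attempt and no reset: what is moved stays moved. The work goes in short steps, Python scripts to look and compute and a shell command to move; the robot and the scene stay as the last step left them, time stands still between calls to the robot, and variables do not carry over. Pictures are saved under pics/ and viewed, and the job is handed in when it is done.

```bash
ls; mkdir -p pics; python3 - <<'E'
from station import arm, imaging, order
import cv2,pickle
print(arm.get_obs())
for n in("scene","top"):
    p,d=imaging.grab_frame(n); c=imaging.get_calibration(n); print(n,c)
    cv2.imwrite(f"pics/{n}0.png",p); pickle.dump((p,d,c),open(f"pics/{n}0.pkl","wb"))
E
```

```text
pics
{'time': 0.0, 'qpos': array([-8.24137087e+01,  1.58800784e+01, -1.59880155e+00,  7.26511139e+01,
       -1.82293623e-03,  8.40734745e+01]), 'joint_vel': array([-0.01920385,  0.01856464, -0.01188911, -0.05824566,  0.03252489,
        0.03007198]), 'tau': array([-8.77158309e-04, -4.45512700e+01,  2.95200688e+01,  1.64734328e-02,
       -1.90586838e-04, -1.99724418e-06]), 'position': array([ 145.89658768, -606.9456281 ,  241.13207202]), 'tcp_rot': array([-1.79870513e+02, -1.16090600e-02,  1.35128058e+01]), 'ft_force': array([-0.41624011, -0.02841362,  0.46667873]), 'torque': array([-0.04657667, -0.0135352 , -0.04014594]), 'gripper_width': 85.23747963529811}
scene {'fov_y': 46.65883347084926, 'cx': 307.5582914022539, 'cy': 244.51735998232778, 'T': array([[ 7.56495913e-01, -4.46838502e-01,  4.77545063e-01,
         1.17088952e+03],
       [ 6.53863645e-01,  5.31585861e-01, -5.38403943e-01,
        -6.87064989e+02],
       [-1.32765920e-02,  7.19549738e-01,  6.94313983e-01,
         1.02953097e+03],
       [ 0.00000000e+00,  0.00000000e+00,  0.00000000e+00,
         1.00000000e+00]])}
top {'fov_y': 52.278458640906734, 'cx': 316.5154588266765, 'cy': 240.87589297376715, 'T': array([[ 2.03411978e-02,  9.89762943e-01, -1.41264123e-01,
         3.95039155e+02],
       [-9.99791923e-01,  2.03536069e-02, -1.35716938e-03,
         1.47382171e+01],
       [ 1.53195848e-03,  1.41262336e-01,  9.89971012e-01,
         1.24334770e+03],
       [ 0.00000000e+00,  0.00000000e+00,  0.00000000e+00,
         1.00000000e+00]])}
```

View pics/scene0.png

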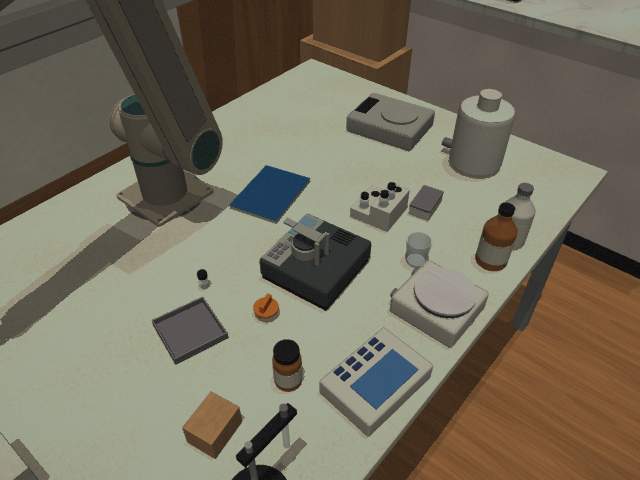

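View pics/top0.png

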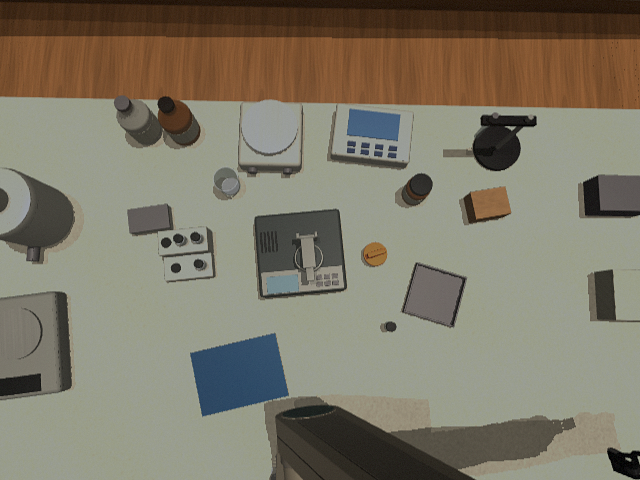

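The scene view shows the meter at (315,262), the tray at (190,330) and the orange look-alike at (266,307). In the top view the meter is at (300,253), the collar at (308,258) and the tray at (434,294).

```bash
cat > h.py <<'E'
import numpy as np,pickle,cv2
def ld(n): return pickle.load(open(f"pics/{n}.pkl","rb"))
def f(c): return 240/np.tan(np.radians(c['fov_y']/2))
def cloud(d,c):
    v,u=np.mgrid[0:480,0:640]; F=f(c)
    P=np.stack([(u-c['cx'])/F*d,-(v-c['cy'])/F*d,-d],-1)
    return P@c['T'][:3,:3].T+c['T'][:3,3]
def atz(u,v,z,c):
    F=f(c); r=c['T'][:3,:3]@np.array([(u-c['cx'])/F,-(v-c['cy'])/F,-1]); o=c['T'][:3,3]
    return o+r*(z-o[2])/r[2]
def proj(P,c):
    q=(np.atleast_2d(P)-c['T'][:3,3])@c['T'][:3,:3]; F=f(c)
    return np.c_[c['cx']+F*q[:,0]/-q[:,2], c['cy']-F*q[:,1]/-q[:,2]]
def crop(n,x,y,w,h,s,out):
    p=ld(n)[0]; cv2.imwrite(out,cv2.resize(p[y:y+h,x:x+w],None,fx=s,fy=s,interpolation=cv2.INTER_CUBIC))
E
python3 - <<'E'
from h import *
crop('top0',245,200,110,105,7,'pics/tc.png'); crop('scene0',250,200,130,110,6,'pics/sc.png')
E
```

```text
(no output)
```

View pics/tc.png

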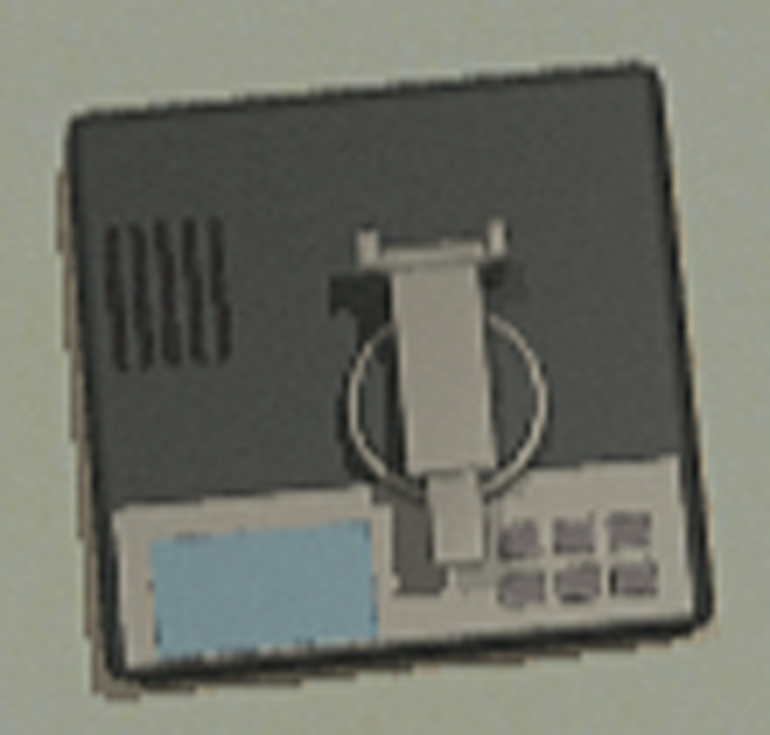

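View pics/sc.png

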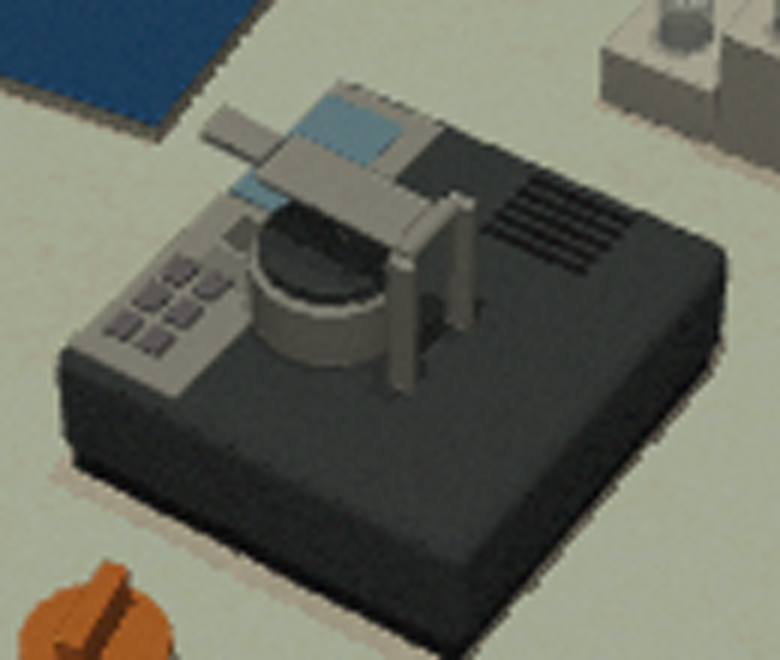

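The crops show the tab nearly closed, with its hinge at the top of the top crop near (433,255). The nose tip is near (458,562) and the collar centre is about (448,407). The meter's x is therefore close to world +x.

```bash
python3 - <<'E'
from h import *
p,d,c=ld('top0'); P=cloud(d,c); 
win=np.zeros(d.shape,bool); win[200:305,245:355]=1
m=(abs(P[...,2]-70)<8)&win&(d>0)
r=cv2.minAreaRect(P[m][:,:2].astype(np.float32)); print('top',m.sum(),np.median(P[m][:,2]),r)
r0=cv2.minAreaRect(P[(P[...,2]>55)&win][:,:2].astype(np.float32)); print(r0)
print('collar',atz(245+448/7,200+407/7,100,c))
for n,u,v,z in (('hingeL',368,245,140),('hingeR',497,238,140),('nosetipL',438,562,143),('nosetipR',482,562,143),('tabhL',392,268,139),('tabhR',476,264,139)):
  print(n,atz(245+u/7,200+v/7,z,c))
m=(P[...,2]>125)&win
Q=P[m]; print('tab n',len(Q),cv2.minAreaRect(Q[:,:2].astype(np.float32)),np.percentile(Q,[0,5,50,95,100],axis=0))
A=np.c_[Q[:,:2],np.ones(len(Q))]; print('plane',np.linalg.lstsq(A,Q[:,2],rcond=None)[0])
# tray
win=np.zeros(d.shape,bool); win[255:335,395:475]=1
m=win&(P[...,2]>12)&(P[...,2]<30); print('tray',m.sum(),cv2.minAreaRect(P[m][:,:2].astype(np.float32)))
for u,v in ((417,263),(466,277),(453,327),(403,312)): print(atz(u,v,20,c))
ps,ds,cs=ld('scene0'); S=cloud(ds,cs)
w=np.zeros(ds.shape,bool); w[200:310,250:380]=1
m=w&(S[...,2]>128)&(ds>0);Q=S[m]; print('scene tab',len(Q),cv2.minAreaRect(Q[:,:2].astype(np.float32)),np.percentile(Q,[0,5,50,95,100],axis=0))
m=w&(abs(S[...,2]-70)<8)&(ds>0);print(cv2.minAreaRect(S[m][:,:2].astype(np.float32)),np.median(S[m][:,2]))
E
```

```text
top 5973 71.0403633440601 ((535.5491943359375, 56.57337951660156), (199.90402221679688, 209.8943634033203), 6.425683498382568)
((513.8372802734375, 54.23778533935547), (244.8983917236328, 210.2365264892578), 6.374627590179443)
collar [516.85216545  33.12715881 100.        ]
hingeL [565.13859354  59.76128197 140.        ]
hingeR [568.31440843  17.75024906 140.        ]
nosetipL [462.2139835   34.51894862 143.        ]
nosetipR [462.5025898   20.39894725 143.        ]
tabhL [557.86719514  51.78218135 139.        ]
tabhR [559.7491142   24.42492935 139.        ]
tab n 636 ((484.9326171875, 38.02317810058594), (180.5684356689453, 48.024322509765625), 0.9950090646743774) [[ 395.039155     14.73821706  133.90358413]
 [ 395.039155     14.73821706  137.86442098]
 [ 519.80194171   33.05958511  142.63349427]
 [ 565.94703913   51.55229668 1243.34769654]
 [ 575.57995591   63.44240924 1243.34769654]]
plane [  -4.5603879    -2.84101458 2663.29982658]
tray 413 ((442.79852294921875, -281.42059326171875), (131.06004333496094, 130.43539428710938), 73.98267364501953)
[ 518.6799412  -237.02914741   20.        ]
[ 486.02817373 -359.31627541   20.        ]
[ 362.04407061 -324.43523338   20.        ]
[ 396.15056198 -201.30228564   20.        ]
scene tab 459 ((521.135986328125, 37.826622009277344), (115.35670471191406, 49.41778564453125), 0.5995743274688721) [[463.45737293  13.68272372 128.03710115]
 [475.83909194  18.28511979 132.46475174]
 [532.43864992  32.33618073 141.13234505]
 [571.97919661  54.48075536 147.06138592]
 [579.00461942  63.0846592  151.33633521]]
((531.4222412109375, 128.2581787109375), (199.37179565429688, 357.8691711425781), 6.2421875) 70.40675201647178
```

```bash
python3 - <<'E'
from h import *
yaw=np.radians(6.35);R=np.array([[np.cos(yaw),-np.sin(yaw)],[np.sin(yaw),np.cos(yaw)]]);O=np.array([518.5,34.])
for n in('top0','scene0'):
  p,d,c=ld(n); P=cloud(d,c); M=(P[...,:2]-O)@R
  m=(d>0)&(abs(M[...,1])<12)&(M[...,0]>-75)&(M[...,0]<38)&(P[...,2]>125)
  x=M[m][:,0];z=P[m][:,2];k=np.polyfit(x,z,1);print(n,m.sum(),k,'min x',x.min(),'y range',)
  for a in range(-70,40,10):
    s=(x>=a)&(x<a+10); 
    if s.any(): print(a,s.sum(),np.median(z[s]).round(1))
  m=(d>0)&(abs(M[...,1])<40)&(M[...,0]>-75)&(M[...,0]<-40)&(P[...,2]>125); print('nose y',np.percentile(M[m][:,1],[0,5,50,95,100]))
  m=(d>0)&(abs(M[...,1])<40)&(M[...,0]>-20)&(M[...,0]<30)&(P[...,2]>125); print('tab y',np.percentile(M[m][:,1],[0,5,50,95,100]))
  m=(d>0)&(abs(M[...,1])<40)&(abs(M[...,0])<40)&(abs(P[...,2]-100)<5)
  q=M[m]; r=np.hypot(*q.T); 
  from scipy.optimize import least_squares
  s=least_squares(lambda t:np.hypot(q[:,0]-t[0],q[:,1]-t[1])-32,[0,0],loss='soft_l1');print('collar',len(q),s.x,np.median(r))
E
```

```text
top0 404 [-8.32031810e-02  1.42804492e+02] min x -56.042758542073265 y range
-60 23 147.5
-50 35 147.0
-40 35 146.7
-30 42 144.8
-20 48 143.2
-10 45 143.3
0 48 142.0
10 45 141.3
20 44 140.9
30 39 141.3
nose y [-8.29271779 -7.01987574  0.53894971  8.0558716   9.37489382]
tab y [-14.43469139 -12.91229465   0.78069592  13.94403987  15.60372864]
collar 105 [1.90483411 0.69604432] 31.55336262187449
scene0 279 [-9.77005912e-02  1.41466230e+02] min x -54.52548633422185 y range
-60 9 144.7
-50 23 146.4
-40 27 146.2
-30 29 143.0
-20 30 143.6
-10 33 142.6
0 34 140.7
10 35 140.1
20 38 140.5
30 21 139.9
nose y [-12.7523381   -8.9034538   -1.42729535   8.94975148  10.18629407]
tab y [-17.02967976 -13.86119151  -2.07094196  13.18487555  17.35586295]
collar 104 [2.81750501 1.65384298] 31.466534301369236
```

```bash
cat >> h.py <<'E'
from scipy.spatial.transform import Rotation as Ro
YAW=6.35; O=np.array([520.,34.3])
def w(mx,my,z):
    a=np.radians(YAW); return np.array([O[0]+mx*np.cos(a)-my*np.sin(a),O[1]+mx*np.sin(a)+my*np.cos(a),z])
def go(t,yaw):
    from station import arm
    o=arm.get_obs(); R0=Ro.from_euler('xyz',o['tcp_rot'],degrees=True); R1=Ro.from_euler('xyz',[180,0,yaw],degrees=True)
    print('t',round(o['time'],2),'shift m',(R0.inv().apply(np.array(t)-o['position'])/1000).round(4),'twist',(R0.inv()*R1).as_rotvec(degrees=True).round(2),'target',np.round(t,1))
def tab(th,r=91):
    return w(44-r*np.cos(th),0,136+r*np.sin(th))
E
python3 - <<'E'
from h import *
t=tab(.09); t[2]+=70; go(t,186.35)
E
```

```text
t 0.1 shift m [ 0.4673 -0.542   0.0283] twist [ 1.0000e-02 -1.7000e-01 -1.7284e+02] target [473.7  29.1 214.2]
```

```bash
python3 -m handwheel '[{"xyz":[0.1,-0.1,0],"twist":[0,0,-50]},{"xyz":[0.1,-0.12,0],"twist":[0,0,-50]},{"xyz":[0.13,-0.15,0],"twist":[0,0,-50]},{"xyz":[0.16,-0.19,0],"twist":[0,0,-50]},{"xyz":[0.19,-0.22,0],"twist":[0,0,-50]},{"xyz":[0.21,-0.25,0],"twist":[0,0,-60]},{"xyz":[0.25,-0.29,0],"twist":[0,0,-70]},{"xyz":[0.28,-0.33,0],"twist":[0,0,-80]},{"xyz":[0.31,-0.36,0],"twist":[0,0,-90]},{"xyz":[0.34,-0.39,0],"twist":[0,0,-100]},{"xyz":[0.37,-0.43,0],"twist":[0,0,-110]},{"xyz":[0.40,-0.46,0],"twist":[0,0,-120]},{"xyz":[0.43,-0.50,0],"twist":[0,0,-130]},{"xyz":[0.45,-0.53,0],"twist":[0,0,-140]},{"xyz":[0.467,-0.542,0],"twist":[0,0,-150]},{"xyz":[0.467,-0.542,0],"twist":[0,0,-160]},{"xyz":[0.467,-0.542,0],"twist":[0,0,-172.84]},{"xyz":[0.467,-0.542,0],"twist":[0,0,-172.84]},{"xyz":[0.467,-0.542,0],"twist":[0,0,-172.84]},{"xyz":[0.467,-0.542,0],"twist":[0,0,-172.84]}]' 0.06; python3 - <<'E'
from h import *
from station import arm,imaging
print(arm.get_obs()['qpos'].round(1))
t=tab(.09); go(t,186.35)
for n in("scene","top"):
    p,d=imaging.grab_frame(n); c=imaging.get_calibration(n)
    cv2.imwrite(f"pics/{n}1.png",p); pickle.dump((p,d,c),open(f"pics/{n}1.pkl","wb"))
crop('scene1',240,140,160,160,4,'pics/sc1.png')
E
```

```text
time: 2.1
position: [472.9, 29.2, 241.9]
tcp_rot: [179.9, -0.1, -174.2]
ft_force: [-0.0, -1.0, -0.2]
gripper_width: 60.5
[ -4.4   0.4 -19.5  70.2   0.1 -10.1]
t 2.1 shift m [-0.0008 -0.0004  0.0978] twist [ 0.13 -0.06 -0.58] target [473.7  29.1 144.2]
```

View pics/sc1.png

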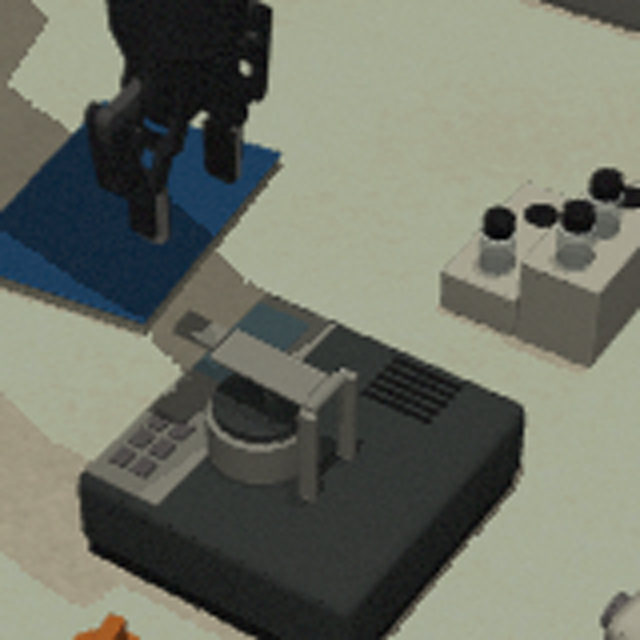

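The gripper hangs over the nose (crop pixels 150,200 for the near finger), with the jaws spread across it. I'll go down and pinch.

```bash
python3 -m handwheel '[{"xyz":[-0.001,0,0.03],"twist":[0,0,-0.6]},{"xyz":[-0.001,0,0.06],"twist":[0,0,-0.6]},{"xyz":[-0.001,0,0.08],"twist":[0,0,-0.6]},{"xyz":[-0.001,0,0.098],"twist":[0,0,-0.6]},{"xyz":[-0.001,0,0.098],"twist":[0,0,-0.6]}]' 0.045; python3 -m handwheel '[{"xyz":[0,0,0],"twist":[0,0,0]},{"xyz":[0,0,0],"twist":[0,0,0]},{"xyz":[0,0,0],"twist":[0,0,0]},{"xyz":[0,0,0],"twist":[0,0,0]},{"xyz":[0,0,0],"twist":[0,0,0]},{"xyz":[0,0,0],"twist":[0,0,0]},{"xyz":[0,0,0],"twist":[0,0,0]}]' 0.01
python3 - <<'E'
from h import *
from station import arm,imaging
o=arm.get_obs();print(o['ft_force'],o['torque'])
for n in("scene","top"):
    p,d=imaging.grab_frame(n); c=imaging.get_calibration(n)
    cv2.imwrite(f"pics/{n}2.png",p); pickle.dump((p,d,c),open(f"pics/{n}2.pkl","wb"))
crop('scene2',240,140,160,160,4,'pics/sc2.png')
for th in (.3,.6,.9,1.2,1.5,1.8,2.1,2.35): go(tab(th),186.35)
E
```

```text
time: 2.7
position: [471.0, 29.6, 141.2]
tcp_rot: [179.8, -0.4, -174.2]
ft_force: [-0.5, 0.4, -0.0]
gripper_width: 45.1
time: 3.4
position: [471.2, 29.3, 141.5]
tcp_rot: [179.9, -0.4, -174.2]
ft_force: [-0.4, -2.5, 1.7]
gripper_width: 16.1
[-0.42565065 -2.45725764  1.68262113] [-0.48512667  0.26283544  0.05709285]
t 3.5 shift m [-0.006  -0.0004 -0.0216] twist [ 0.15 -0.41 -0.55] target [477.3  29.6 162.9]
t 3.5 shift m [-0.0176 -0.0002 -0.0461] twist [ 0.15 -0.41 -0.55] target [489.1  30.9 187.4]
t 3.5 shift m [-0.036   0.     -0.0662] twist [ 0.15 -0.41 -0.55] target [507.5  32.9 207.3]
t 3.5 shift m [-0.0595  0.0003 -0.0799] twist [ 0.15 -0.41 -0.55] target [531.   35.5 220.8]
t 3.5 shift m [-0.086   0.0006 -0.086 ] twist [ 0.15 -0.41 -0.55] target [557.3  38.5 226.8]
t 3.5 shift m [-0.1132  0.0008 -0.0841] twist [ 0.15 -0.41 -0.55] target [584.3  41.5 224.6]
t 3.5 shift m [-0.1385  0.001  -0.0742] twist [ 0.15 -0.41 -0.55] target [609.4  44.2 214.6]
t 3.5 shift m [-0.1566  0.0012 -0.0605] twist [ 0.15 -0.41 -0.55] target [627.3  46.2 200.7]
```

View pics/sc2.png

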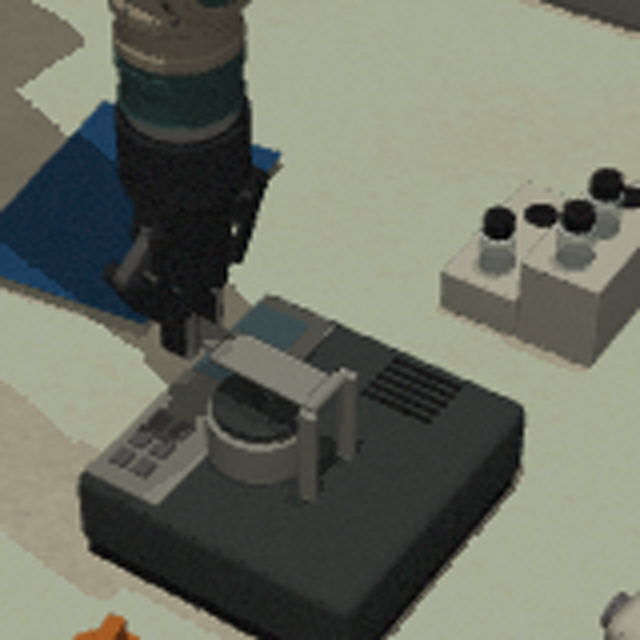

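Both pads hold the nose (opening 16 mm, crop near 190,335). Next is the arc, starting with a short first part.

```bash
python3 -m handwheel '[{"xyz":[-0.002,0,-0.010],"twist":[0,0,0]},{"xyz":[-0.005,0,-0.020],"twist":[0,0,0]},{"xyz":[-0.010,0,-0.032],"twist":[0,0,0]},{"xyz":[-0.0166,0,-0.0455],"twist":[0,0,0]},{"xyz":[-0.0166,0,-0.0455],"twist":[0,0,0]}]'
python3 - <<'E'
from h import *
from station import arm,imaging
o=arm.get_obs();print(o['ft_force'],o['torque'])
for n in ("scene",):
    p,d=imaging.grab_frame(n); c=imaging.get_calibration(n)
    cv2.imwrite(f"pics/{n}3.png",p); pickle.dump((p,d,c),open(f"pics/{n}3.pkl","wb"))
crop('scene3',240,140,160,160,4,'pics/sc3.png')
for th in (.75,.9,1.05,1.2,1.35,1.5,1.65,1.8,1.95,2.1,2.2,2.3,2.4): go(tab(th),186.35)
E
```

```text
time: 4.0
position: [490.5, 31.5, 188.8]
tcp_rot: [179.8, -0.2, -174.1]
ft_force: [3.6, -1.3, -4.5]
gripper_width: 16.1
[ 3.64975907 -1.27313115 -4.52067183] [-0.0476227  -0.37946256  0.22575749]
t 4.05 shift m [-0.0075 -0.0003 -0.0099] twist [ 0.19 -0.18 -0.49] target [497.6  31.8 198. ]
t 4.05 shift m [-0.0174 -0.0002 -0.0192] twist [ 0.19 -0.18 -0.49] target [507.5  32.9 207.3]
t 4.05 shift m [-0.0287 -0.0001 -0.0269] twist [ 0.19 -0.18 -0.49] target [518.7  34.2 214.9]
t 4.05 shift m [-0.041   0.     -0.0328] twist [ 0.19 -0.18 -0.49] target [531.   35.5 220.8]
t 4.05 shift m [-0.054   0.0001 -0.0368] twist [ 0.19 -0.18 -0.49] target [543.9  37.  224.8]
t 4.05 shift m [-0.0675  0.0003 -0.0388] twist [ 0.19 -0.18 -0.49] target [557.3  38.5 226.8]
t 4.05 shift m [-0.0811  0.0004 -0.0388] twist [ 0.19 -0.18 -0.49] target [570.9  40.  226.7]
t 4.05 shift m [-0.0946  0.0005 -0.0368] twist [ 0.19 -0.18 -0.49] target [584.3  41.5 224.6]
t 4.05 shift m [-0.1076  0.0006 -0.0327] twist [ 0.19 -0.18 -0.49] target [597.2  42.9 220.5]
t 4.05 shift m [-0.1199  0.0007 -0.0268] twist [ 0.19 -0.18 -0.49] target [609.4  44.2 214.6]
t 4.05 shift m [-0.1275  0.0007 -0.0218] twist [ 0.19 -0.18 -0.49] target [617.   45.1 209.6]
t 4.05 shift m [-0.1346  0.0008 -0.0161] twist [ 0.19 -0.18 -0.49] target [624.   45.9 203.9]
t 4.05 shift m [-0.1411  0.0008 -0.0098] twist [ 0.19 -0.18 -0.49] target [630.4  46.6 197.5]
```

View pics/sc3.png

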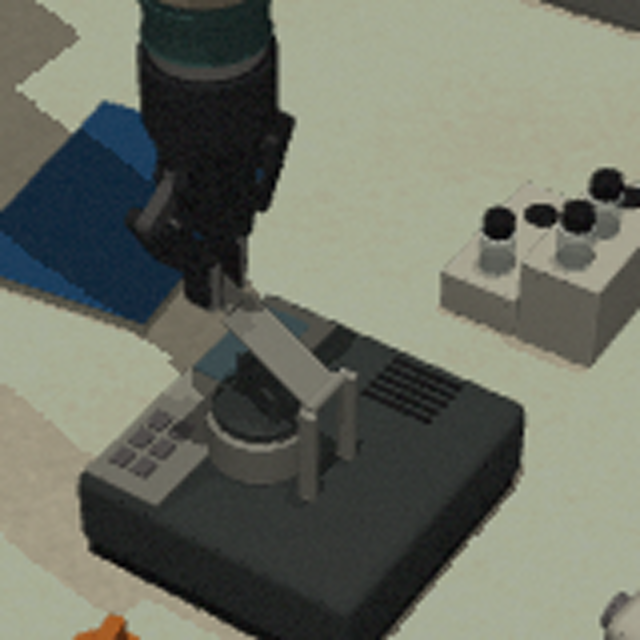

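The tab is swinging up with the gripper (crop around 260,330 to 340,390) and the forces are small. I'll continue to about 2.3 rad.

```bash
python3 -m handwheel '[{"xyz":[-0.0075,0,-0.010],"twist":[0,0,0]},{"xyz":[-0.0174,0,-0.0192],"twist":[0,0,0]},{"xyz":[-0.0287,0,-0.0269],"twist":[0,0,0]},{"xyz":[-0.041,0,-0.0328],"twist":[0,0,0]},{"xyz":[-0.054,0,-0.0368],"twist":[0,0,0]},{"xyz":[-0.0675,0,-0.0388],"twist":[0,0,0]},{"xyz":[-0.0811,0,-0.0388],"twist":[0,0,0]},{"xyz":[-0.0811,0,-0.0388],"twist":[0,0,0]}]' && python3 -m handwheel '[{"xyz":[-0.0135,0,0.002],"twist":[0,0,0]},{"xyz":[-0.0265,0,0.006],"twist":[0,0,0]},{"xyz":[-0.0388,0,0.012],"twist":[0,0,0]},{"xyz":[-0.0464,0,0.017],"twist":[0,0,0]},{"xyz":[-0.0535,0,0.0227],"twist":[0,0,0]},{"xyz":[-0.058,0,0.027],"twist":[0,0,0]},{"xyz":[-0.058,0,0.027],"twist":[0,0,0]}]'
python3 - <<'E'
from h import *
from station import arm,imaging
o=arm.get_obs();print(o['ft_force'],o['torque'])
for n in ("scene",):
    p,d=imaging.grab_frame(n); c=imaging.get_calibration(n)
    cv2.imwrite(f"pics/{n}4.png",p); pickle.dump((p,d,c),open(f"pics/{n}4.pkl","wb"))
crop('scene4',240,140,160,160,4,'pics/sc4.png')
E
```

```text
time: 4.85
position: [573.2, 40.0, 227.4]
tcp_rot: [179.8, 0.0, -174.1]
ft_force: [1.0, 0.2, 0.3]
gripper_width: 10.0
time: 5.55
position: [630.6, 46.1, 199.1]
tcp_rot: [179.8, -0.1, -174.1]
ft_force: [0.2, -0.2, -0.5]
gripper_width: 10.0
[ 0.16428695 -0.18726253 -0.51035111] [-0.03709315 -0.00624206 -0.02034987]
```

View pics/sc4.png

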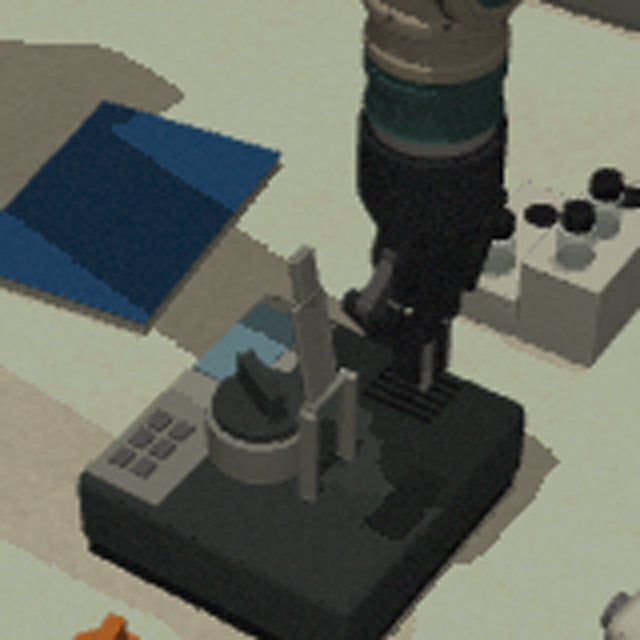

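The nose slipped out: the tab stands near upright in crop (310,320) while the gripper is behind it at (430,370). I'll go over and push it back from the front with closed fingers.

```bash
python3 -m handwheel '[{"xyz":[0,0,-0.04],"twist":[0,0,0]},{"xyz":[0,0,-0.08],"twist":[0,0,0]},{"xyz":[0,0,-0.105],"twist":[0,0,0]},{"xyz":[0.03,0,-0.105],"twist":[0,0,0]},{"xyz":[0.07,0,-0.105],"twist":[0,0,0]},{"xyz":[0.11,0,-0.105],"twist":[0,0,0]},{"xyz":[0.135,0,-0.105],"twist":[0,0,0]},{"xyz":[0.135,0,-0.08],"twist":[0,0,0]},{"xyz":[0.135,0,-0.04],"twist":[0,0,0]},{"xyz":[0.135,0,-0.006],"twist":[0,0,0]},{"xyz":[0.135,0,-0.006],"twist":[0,0,0]}]' 0
python3 - <<'E'
from h import *
from station import arm,imaging
o=arm.get_obs();print(o['ft_force'],o['torque'])
for n in ("scene",):
    p,d=imaging.grab_frame(n); c=imaging.get_calibration(n)
    cv2.imwrite(f"pics/{n}5.png",p); pickle.dump((p,d,c),open(f"pics/{n}5.pkl","wb"))
crop('scene5',240,140,160,160,4,'pics/sc5.png')
go(w(30,0,205),186.35);go(w(72,0,205),186.35);go(w(85,0,190),186.35)
E
```

```text
time: 6.7
position: [491.5, 32.5, 201.5]
tcp_rot: [179.7, -0.6, -174.1]
ft_force: [-0.9, 0.1, -0.5]
gripper_width: -0.2
[-0.92906803  0.10688933 -0.51686231] [0.04060997 0.0194609  0.01332071]
t 6.75 shift m [-0.0564 -0.0005 -0.0011] twist [ 0.29 -0.38 -0.48] target [549.8  37.6 205. ]
t 6.75 shift m [-0.0984 -0.0001 -0.0014] twist [ 0.29 -0.38 -0.48] target [591.6  42.3 205. ]
t 6.75 shift m [-1.115e-01 -1.000e-04  1.350e-02] twist [ 0.29 -0.38 -0.48] target [604.5  43.7 190. ]
```

View pics/sc5.png

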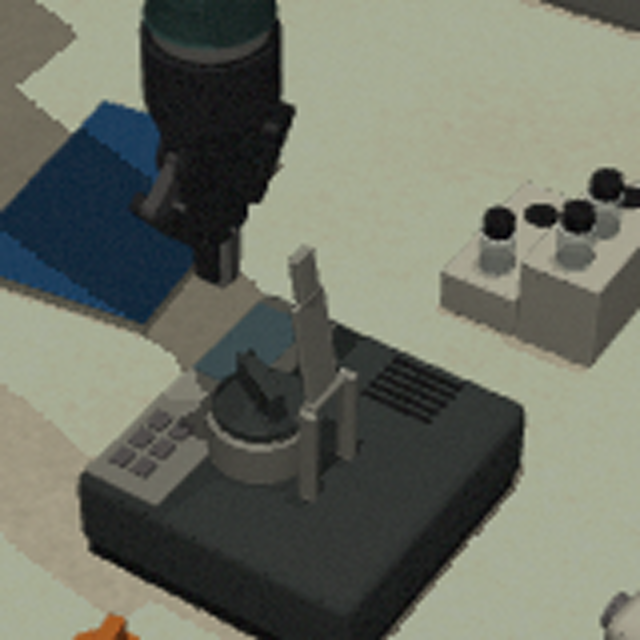

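The closed fingers (crop 220,265) are in front of the tab (310,310). Pushing now.

```bash
python3 -m handwheel '[{"xyz":[-0.015,0,0],"twist":[0,0,0]},{"xyz":[-0.03,0,0],"twist":[0,0,0]},{"xyz":[-0.045,0,0],"twist":[0,0,0]},{"xyz":[-0.058,0,0],"twist":[0,0,0]},{"xyz":[-0.070,0,0],"twist":[0,0,0]},{"xyz":[-0.082,0,0],"twist":[0,0,0]},{"xyz":[-0.092,0,0.003],"twist":[0,0,0]},{"xyz":[-0.10,0,0.007],"twist":[0,0,0]},{"xyz":[-0.108,0,0.012],"twist":[0,0,0]},{"xyz":[-0.112,0,0.015],"twist":[0,0,0]},{"xyz":[-0.112,0,0.015],"twist":[0,0,0]}]'
python3 - <<'E'
from h import *
from station import arm,imaging
o=arm.get_obs();print(o['ft_force'],o['torque'])
for n in ("scene",):
    p,d=imaging.grab_frame(n); c=imaging.get_calibration(n)
    cv2.imwrite(f"pics/{n}6.png",p); pickle.dump((p,d,c),open(f"pics/{n}6.pkl","wb"))
crop('scene6',240,140,160,160,4,'pics/sc6.png')
E
```

```text
time: 7.85
position: [605.6, 43.9, 187.8]
tcp_rot: [179.7, -0.4, -174.1]
ft_force: [-0.6, 0.3, -0.2]
gripper_width: -0.1
[-0.5673703   0.25713879 -0.21251861] [-0.05351828  0.01678171  0.03891533]
```

View pics/sc6.png

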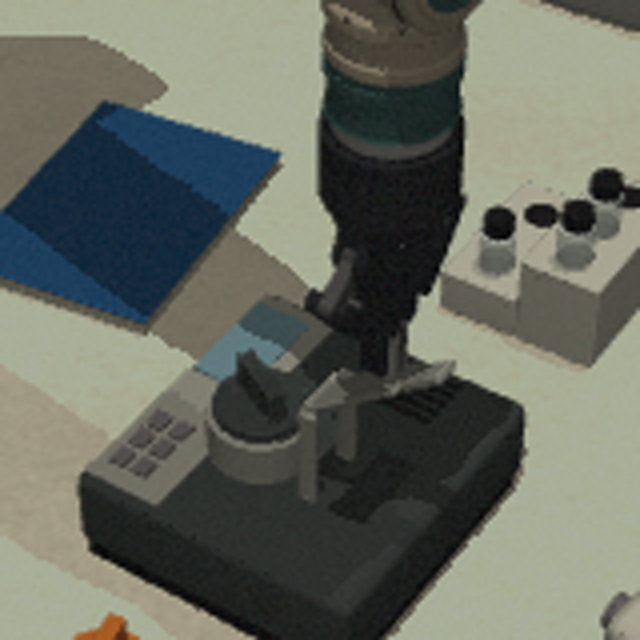

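The tab is now far back (nose at crop 445,370), near its stop. I'll retreat upwards and to the side, then measure the bar.

```bash
python3 -m handwheel '[{"xyz":[0.005,0,-0.04],"twist":[0,0,0]},{"xyz":[0.01,0,-0.08],"twist":[0,0,0]},{"xyz":[0.04,-0.03,-0.10],"twist":[0,0,0]},{"xyz":[0.07,-0.07,-0.10],"twist":[0,0,0]},{"xyz":[0.10,-0.11,-0.10],"twist":[0,0,0]},{"xyz":[0.12,-0.15,-0.10],"twist":[0,0,0]},{"xyz":[0.12,-0.15,-0.10],"twist":[0,0,0]}]'
python3 - <<'E'
from h import *
from station import arm,imaging
for n in ("scene","top"):
    p,d=imaging.grab_frame(n); c=imaging.get_calibration(n)
    cv2.imwrite(f"pics/{n}7.png",p); pickle.dump((p,d,c),open(f"pics/{n}7.pkl","wb"))
crop('scene7',265,205,90,75,8,'pics/sc7.png')
crop('top7',270,200,90,75,8,'pics/tc7.png')
E
```

```text
time: 8.6
position: [500.9, -122.1, 289.3]
tcp_rot: [179.9, -0.2, -174.5]
ft_force: [0.5, 0.4, -0.3]
gripper_width: 0.1
```

View pics/sc7.png

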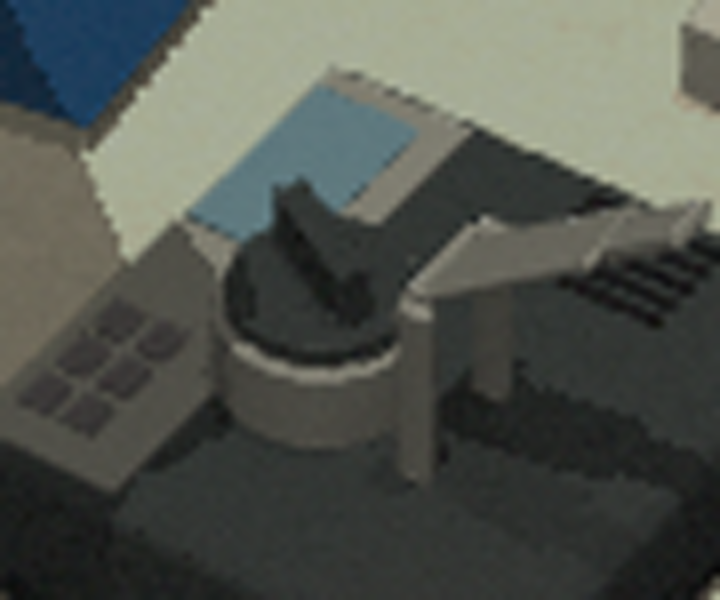

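View pics/tc7.png

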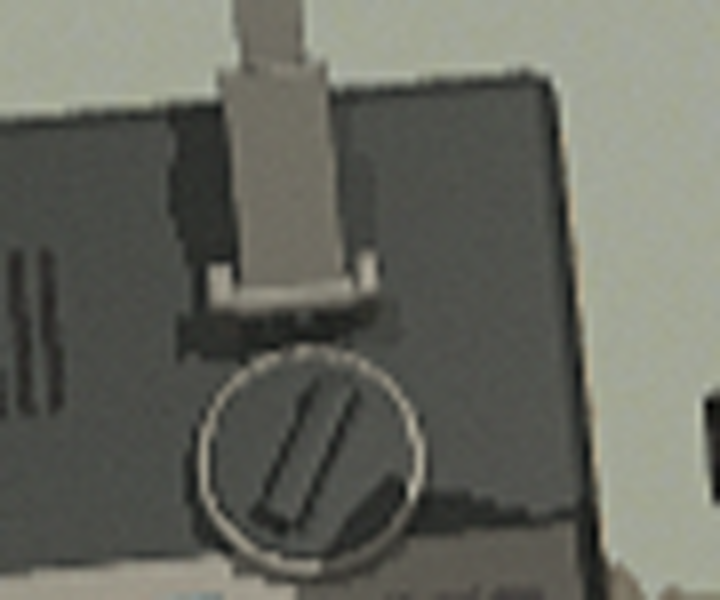

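In the top crop the bar's sides run (318,380)→(262,510) and (355,390)→(300,525), and the collar centre is at (312,460). The tab lies back, clear of the well.

```bash
python3 - <<'E'
from h import *
p,d,c=ld('top7')
f8=lambda u,v,z: atz(270+(u+.0)/8,200+v/8,z,c)
print('collar',f8(312,460,100))
for a,b in (((318,380),(262,510)),((355,390),(300,525))):
  A=f8(*a,131);B=f8(*b,131); v=A-B; print(A[:2],B[:2],np.degrees(np.arctan2(v[1],v[0])),np.hypot(*v[:2]),((A+B)/2)[:2])
P=cloud(d,c);a=np.radians(YAW);R=np.array([[np.cos(a),-np.sin(a)],[np.sin(a),np.cos(a)]])
M=(P[...,:2]-O)@R
m=(d>0)&(abs(M[...,1])<10)&(M[...,0]>58)&(M[...,0]<140)&(P[...,2]>120)
k=np.polyfit(M[m][:,0],P[m][:,2],1);print('tab slope',k,np.pi-np.arctan(k[0]))
m=(d>0)&(np.hypot(M[...,0],M[...,1])<36)&(abs(P[...,2]-131)<5);r=cv2.minAreaRect(P[m][:,:2].astype(np.float32));print('bar',m.sum(),r,np.median(P[m][:,2]))
m=(d>0)&(np.hypot(M[...,0],M[...,1])<30)&(abs(P[...,2]-109)<6);print('disc',m.sum(),np.median(P[m],axis=0))
m=(d>0)&(np.hypot(M[...,0],M[...,1])<60)&(abs(P[...,2]-70)<6);print('mtop',m.sum(),np.median(P[m],axis=0))
E
```

```text
collar [518.37022165  33.1613412  100.        ]
[538.1067722   31.46135222] [500.39870218  46.59949356] -21.873303026312495 40.63326061732451 [519.25273719  39.03042289]
[535.43646893  20.79772929] [496.3303523   35.66312818] -20.813287526239538 41.83620969730365 [515.88341062  28.23042874]
tab slope [  0.74191836 106.66134002] 2.503283888875369
bar 98 ((519.83740234375, 34.73332595825195), (11.723993301391602, 43.854061126708984), 68.23639678955078) 131.1463669150054
disc 392 [518.77166248  34.74608414 109.29427952]
mtop 1079 [516.37458056  32.23169592  71.46566278]
```

```bash
python3 - <<'E'
from h import *
go([519.5,34.2,190],158.3)
E
```

```text
t 8.7 shift m [-0.0328  0.1503  0.0996] twist [ 0.21 -0.26 27.43] target [519.5  34.2 190. ]
```

```bash
python3 -m handwheel '[{"xyz":[-0.01,0.05,0],"twist":[0,0,10]},{"xyz":[-0.02,0.09,0],"twist":[0,0,20]},{"xyz":[-0.03,0.13,0],"twist":[0,0,27.4]},{"xyz":[-0.033,0.15,0.02],"twist":[0.2,-0.2,27.4]},{"xyz":[-0.033,0.15,0.06],"twist":[0.2,-0.2,27.4]},{"xyz":[-0.033,0.15,0.1],"twist":[0.2,-0.2,27.4]},{"xyz":[-0.033,0.15,0.1],"twist":[0.2,-0.2,27.4]}]' 0.045; python3 - <<'E'
from h import *
from station import arm
print(arm.get_obs()['qpos'].round(1))
go([519.5,34.2,124],158.3)
E
```

```text
time: 9.4
position: [515.0, 36.0, 184.1]
tcp_rot: [-179.8, -0.7, 158.5]
ft_force: [-1.0, 0.5, 0.1]
gripper_width: 44.6
[ -3.2   7.6 -19.   64.1   0.   18.3]
t 9.4 shift m [-0.0056  0.0002  0.0601] twist [-0.19 -0.69  0.2 ] target [519.5  34.2 124. ]
```

```bash
python3 -m handwheel '[{"xyz":[-0.0056,0,0.02],"twist":[-0.2,-0.7,0.2]},{"xyz":[-0.0056,0,0.04],"twist":[-0.2,-0.7,0.2]},{"xyz":[-0.0056,0,0.045],"twist":[-0.2,-0.7,0.2]},{"xyz":[-0.0056,0,0.045],"twist":[-0.2,-0.7,0.2]},{"xyz":[-0.0056,0,0.045],"twist":[-0.2,-0.7,0.2]}]'; python3 - <<'E'
from h import *
go([519.5,34.2,124],158.3)
E
```

```text
time: 9.9
position: [521.2, 34.2, 141.0]
tcp_rot: [179.9, 0.2, 158.3]
ft_force: [0.0, -0.0, 0.4]
gripper_width: 45.2
t 9.9 shift m [ 0.0016 -0.0006  0.017 ] twist [0.07 0.17 0.02] target [519.5  34.2 124. ]
```

```bash
python3 -m handwheel '[{"xyz":[0.0015,0,0.009],"twist":[0,0,0]},{"xyz":[0.0015,0,0.017],"twist":[0,0,0]},{"xyz":[0.0015,0,0.017],"twist":[0,0,0]},{"xyz":[0.0015,0,0.017],"twist":[0,0,0]}]'; python3 - <<'E'
from h import *
from station import arm,imaging
go([519.5,34.2,124],158.3)
for n in ("scene",):
    p,d=imaging.grab_frame(n); c=imaging.get_calibration(n)
    cv2.imwrite(f"pics/{n}8.png",p); pickle.dump((p,d,c),open(f"pics/{n}8.pkl","wb"))
crop('scene8',255,180,110,90,7,'pics/sc8.png')
E
```

```text
time: 10.3
position: [519.4, 34.7, 123.6]
tcp_rot: [179.9, 0.1, 158.3]
ft_force: [-0.2, 0.0, -0.5]
gripper_width: 44.9
t 10.3 shift m [-0.0003 -0.0004 -0.0004] twist [0.06 0.12 0.01] target [519.5  34.2 124. ]
```

View pics/sc8.png

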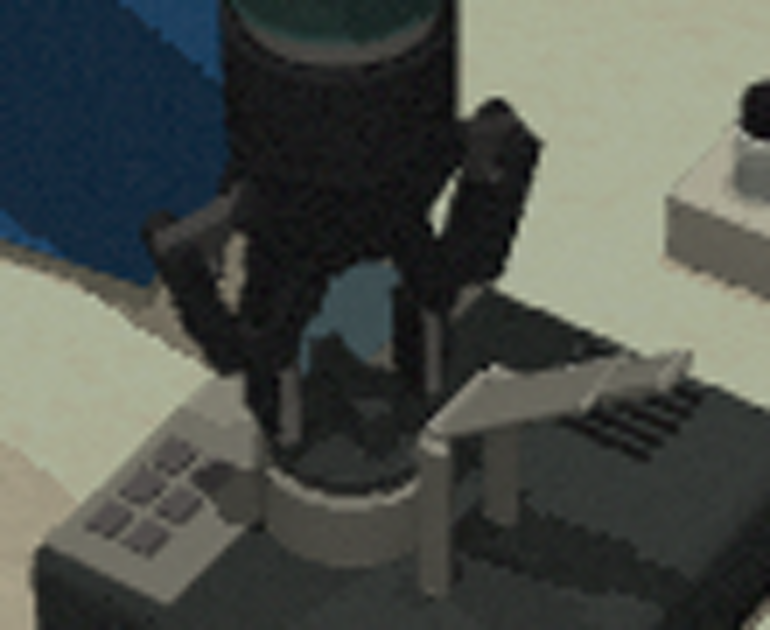

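The fingers stand either side of the bar (crop: pads at 290,400 and 430,340, bar between them). Closing.

```bash
python3 -m handwheel '[{"xyz":[0,0,0],"twist":[0,0,0]},{"xyz":[0,0,0],"twist":[0,0,0]},{"xyz":[0,0,0],"twist":[0,0,0]},{"xyz":[0,0,0],"twist":[0,0,0]},{"xyz":[0,0,0],"twist":[0,0,0]},{"xyz":[0,0,0],"twist":[0,0,0]},{"xyz":[0,0,0],"twist":[0,0,0]},{"xyz":[0,0,0],"twist":[0,0,0]}]' 0.004; python3 - <<'E'
from station import arm
o=arm.get_obs();print(o['ft_force'].round(2),o['torque'].round(3),o['position'],o['tcp_rot'])
E
```

```text
time: 11.15
position: [519.9, 34.8, 124.2]
tcp_rot: [179.9, 0.2, 158.3]
ft_force: [-0.5, 1.5, 4.7]
gripper_width: 10.6
[-0.54  1.51  4.72] [0.305 0.206 0.008] [519.92936344  34.77057184 124.16654115] [1.79909868e+02 1.77233384e-01 1.58316208e+02]
```

```bash
cat > s.py <<'E'
from station import arm
o=arm.get_obs();print('t',round(o['time'],2),'F',o['ft_force'].round(1),'M',o['torque'].round(3),'pos',o['position'].round(1),'rot',o['tcp_rot'].round(2))
E
python3 -m handwheel '[{"xyz":[0,0,0],"twist":[0,0,-2]},{"xyz":[0,0,0],"twist":[0,0,-4]},{"xyz":[0,0,0],"twist":[0,0,-6]},{"xyz":[0,0,0],"twist":[0,0,-8]},{"xyz":[0,0,0],"twist":[0,0,-10]},{"xyz":[0,0,0],"twist":[0,0,-10]}]' ; python3 s.py
python3 -m handwheel '[{"xyz":[0,0,0],"twist":[0,0,-2]},{"xyz":[0,0,0],"twist":[0,0,-4]},{"xyz":[0,0,0],"twist":[0,0,-6]},{"xyz":[0,0,0],"twist":[0,0,-8]},{"xyz":[0,0,0],"twist":[0,0,-8]}]'; python3 s.py
```

```text
time: 11.75
position: [520.1, 34.6, 124.2]
tcp_rot: [180.0, 0.2, 168.3]
ft_force: [0.2, -0.1, 3.3]
gripper_width: 10.6
t 11.75 F [ 0.2 -0.1  3.3] M [0.045 0.066 0.035] pos [520.1  34.6 124.2] rot [179.97   0.21 168.31]
time: 12.25
position: [520.2, 34.4, 124.2]
tcp_rot: [-180.0, 0.2, 176.3]
ft_force: [-0.2, -1.0, 2.0]
gripper_width: 10.5
t 12.25 F [-0.2 -1.   2. ] M [0.022 0.069 0.072] pos [520.2  34.4 124.2] rot [-179.98    0.23  176.26]
```

```bash

python3 -m handwheel '[{"xyz":[0,0,0],"twist":[0,0,-2]},{"xyz":[0,0,0],"twist":[0,0,-4]},{"xyz":[0,0,0],"twist":[0,0,-6]},{"xyz":[0,0,0],"twist":[0,0,-8]},{"xyz":[0,0,0],"twist":[0,0,-8]}]'; python3 s.py
python3 -m handwheel '[{"xyz":[0,0,0],"twist":[0,0,-1.5]},{"xyz":[0,0,0],"twist":[0,0,-3]},{"xyz":[0,0,0],"twist":[0,0,-3]}]'; python3 s.py
python3 -m handwheel '[{"xyz":[0,0,0],"twist":[0,0,-1.5]},{"xyz":[0,0,0],"twist":[0,0,-3]},{"xyz":[0,0,0],"twist":[0,0,-3]}]'; python3 s.py
```

```text
time: 12.75
position: [520.3, 34.2, 124.2]
tcp_rot: [-179.9, 0.2, -175.8]
ft_force: [-0.1, -0.8, 2.9]
gripper_width: 10.6
t 12.75 F [-0.1 -0.8  2.9] M [-0.042  0.024 -0.015] pos [520.3  34.2 124.2] rot [-179.92    0.23 -175.8 ]
time: 13.05
position: [520.3, 34.1, 124.2]
tcp_rot: [-179.9, 0.2, -172.8]
ft_force: [0.1, -0.9, 2.6]
gripper_width: 10.4
t 13.05 F [ 0.1 -0.9  2.6] M [0.008 0.006 0.038] pos [520.3  34.1 124.2] rot [-179.9     0.23 -172.78]
time: 13.35
position: [520.4, 34.1, 124.3]
tcp_rot: [-179.9, 0.2, -169.7]
ft_force: [-1.1, -0.0, 2.5]
gripper_width: 10.6
t 13.35 F [-1.1 -0.   2.5] M [ 0.053  0.057 -0.034] pos [520.4  34.1 124.3] rot [-179.88    0.23 -169.74]
```

```bash
cat >> s.py <<'E'
import sys; sys.exit(abs(o['torque'][2])>0.15)
E
H='x'; 
python3 -m handwheel '[{"xyz":[0,0,0],"twist":[0,0,-1.5]},{"xyz":[0,0,0],"twist":[0,0,-3]},{"xyz":[0,0,0],"twist":[0,0,-3]}]' >/dev/null; python3 s.py && python3 -m handwheel '[{"xyz":[0,0,0],"twist":[0,0,-1.5]},{"xyz":[0,0,0],"twist":[0,0,-3]},{"xyz":[0,0,0],"twist":[0,0,-3]}]'>/dev/null && python3 s.py && python3 -m handwheel '[{"xyz":[0,0,0],"twist":[0,0,-1.5]},{"xyz":[0,0,0],"twist":[0,0,-3]},{"xyz":[0,0,0],"twist":[0,0,-3]}]' >/dev/null && python3 s.py && python3 -m handwheel '[{"xyz":[0,0,0],"twist":[0,0,-1.5]},{"xyz":[0,0,0],"twist":[0,0,-3]},{"xyz":[0,0,0],"twist":[0,0,-3]}]' >/dev/null && python3 s.py && python3 -m handwheel '[{"xyz":[0,0,0],"twist":[0,0,-1.5]},{"xyz":[0,0,0],"twist":[0,0,-3]},{"xyz":[0,0,0],"twist":[0,0,-3]}]' >/dev/null && python3 s.py
```

```text
t 13.65 F [ 0.2 -1.   2.8] M [-0.081  0.037  0.075] pos [520.3  34.1 124.2] rot [-179.87    0.22 -166.68]False
```

```bash
sed -i 's/sys.exit(abs/sys.exit(int(abs/; s/>0.15)/>0.15))/' s.py
python3 -m handwheel '[{"xyz":[0,0,0],"twist":[0,0,-1.5]},{"xyz":[0,0,0],"twist":[0,0,-3]},{"xyz":[0,0,0],"twist":[0,0,-3]}]'>/dev/null && python3 s.py && python3 -m handwheel '[{"xyz":[0,0,0],"twist":[0,0,-1.5]},{"xyz":[0,0,0],"twist":[0,0,-3]},{"xyz":[0,0,0],"twist":[0,0,-3]}]' >/dev/null && python3 s.py && python3 -m handwheel '[{"xyz":[0,0,0],"twist":[0,0,-1.5]},{"xyz":[0,0,0],"twist":[0,0,-3]},{"xyz":[0,0,0],"twist":[0,0,-3]}]' >/dev/null && python3 s.py && python3 -m handwheel '[{"xyz":[0,0,0],"twist":[0,0,-1.5]},{"xyz":[0,0,0],"twist":[0,0,-3]},{"xyz":[0,0,0],"twist":[0,0,-3]}]' >/dev/null && python3 s.py
```

```text
t 13.95 F [0.1 0.1 1.5] M [0.002 0.014 0.034] pos [520.3  34.  124.2] rot [-179.85    0.21 -163.63]
t 14.25 F [ 0.4 -0.9  2.5] M [0.006 0.051 0.08 ] pos [520.4  34.  124.2] rot [-179.83    0.2  -160.58]
t 14.55 F [0.2 0.3 2.2] M [-0.032  0.02   0.06 ] pos [520.3  34.  124.2] rot [-179.82    0.19 -157.53]
t 14.85 F [ 0.1 -0.2  1.9] M [-0.085  0.001  0.008] pos [520.4  34.  124.2] rot [-179.81    0.18 -154.48]
```

```bash

python3 -m handwheel '[{"xyz":[0,0,0],"twist":[0,0,-1.5]},{"xyz":[0,0,0],"twist":[0,0,-3]},{"xyz":[0,0,0],"twist":[0,0,-3]}]'>/dev/null && python3 s.py && python3 -m handwheel '[{"xyz":[0,0,0],"twist":[0,0,-1.5]},{"xyz":[0,0,0],"twist":[0,0,-3]},{"xyz":[0,0,0],"twist":[0,0,-3]}]' >/dev/null && python3 s.py && python3 -m handwheel '[{"xyz":[0,0,0],"twist":[0,0,-1.5]},{"xyz":[0,0,0],"twist":[0,0,-3]},{"xyz":[0,0,0],"twist":[0,0,-3]}]' >/dev/null && python3 s.py && python3 -m handwheel '[{"xyz":[0,0,0],"twist":[0,0,-1.5]},{"xyz":[0,0,0],"twist":[0,0,-3]},{"xyz":[0,0,0],"twist":[0,0,-3]}]' >/dev/null && python3 s.py
python3 - <<'E'
from h import *
from station import arm,imaging
for n in ("scene",):
    p,d=imaging.grab_frame(n); c=imaging.get_calibration(n)
    cv2.imwrite(f"pics/{n}9.png",p); pickle.dump((p,d,c),open(f"pics/{n}9.pkl","wb"))
crop('scene9',255,180,110,90,7,'pics/sc9.png')
E
```

```text
t 15.15 F [ 0.5 -0.3  1.6] M [-0.051  0.01   0.017] pos [520.4  34.  124.2] rot [-1.7981e+02  1.7000e-01 -1.5142e+02]
t 15.45 F [1.5 0.5 1.4] M [-0.038  0.032  0.034] pos [520.4  34.1 124.2] rot [-1.7980e+02  1.7000e-01 -1.4837e+02]
t 15.75 F [-0.6 -1.   3.2] M [-0.001  0.003  0.049] pos [520.4  34.1 124.2] rot [-1.7979e+02  1.6000e-01 -1.4531e+02]
t 16.05 F [0.5 0.2 3. ] M [-0.029  0.034  0.095] pos [520.4  34.1 124.2] rot [-1.7979e+02  1.5000e-01 -1.4226e+02]
```

View pics/sc9.png

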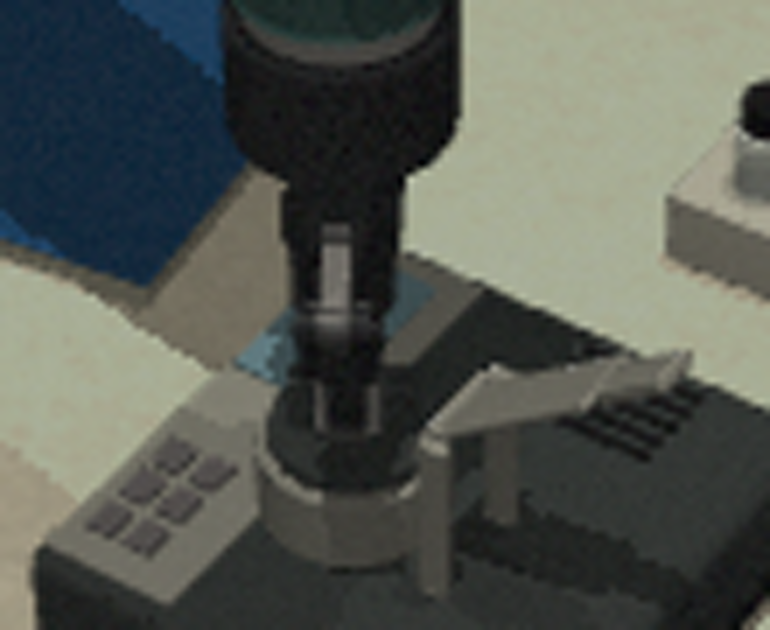

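The bar end shows between the pads at (348,400), so the cap turned with the gripper. I'll go on.

```bash

python3 -m handwheel '[{"xyz":[0,0,0],"twist":[0,0,-1.5]},{"xyz":[0,0,0],"twist":[0,0,-3]},{"xyz":[0,0,0],"twist":[0,0,-3]}]'>/dev/null && python3 s.py && python3 -m handwheel '[{"xyz":[0,0,0],"twist":[0,0,-1.5]},{"xyz":[0,0,0],"twist":[0,0,-3]},{"xyz":[0,0,0],"twist":[0,0,-3]}]' >/dev/null && python3 s.py && python3 -m handwheel '[{"xyz":[0,0,0],"twist":[0,0,-1.5]},{"xyz":[0,0,0],"twist":[0,0,-3]},{"xyz":[0,0,0],"twist":[0,0,-3]}]' >/dev/null && python3 s.py && python3 -m handwheel '[{"xyz":[0,0,0],"twist":[0,0,-1.5]},{"xyz":[0,0,0],"twist":[0,0,-3]},{"xyz":[0,0,0],"twist":[0,0,-3]}]' >/dev/null && python3 s.py
```

```text
t 16.4 F [-0.5 -0.6  2.2] M [-0.023 -0.073  0.041] pos [520.4  34.1 124.2] rot [-1.7978e+02  1.4000e-01 -1.3924e+02]
t 16.7 F [-0.7 -0.4  2.2] M [-0.055  0.035  0.012] pos [520.4  34.1 124.3] rot [-1.7977e+02  1.3000e-01 -1.3619e+02]
t 17.0 F [ 0.8 -0.2  3.2] M [ 0.018 -0.058  0.041] pos [520.4  34.1 124.3] rot [-1.7976e+02  1.1000e-01 -1.3313e+02]
t 17.3 F [0.1 0.6 3.6] M [-0.003  0.025 -0.025] pos [520.5  34.1 124.3] rot [-1.7975e+02  1.1000e-01 -1.3008e+02]
```

```bash

python3 s.py && python3 -m handwheel '[{"xyz":[0,0,0],"twist":[0,0,-1.5]},{"xyz":[0,0,0],"twist":[0,0,-3]},{"xyz":[0,0,0],"twist":[0,0,-3]}]'>/dev/null && python3 s.py && python3 -m handwheel '[{"xyz":[0,0,0],"twist":[0,0,-1.5]},{"xyz":[0,0,0],"twist":[0,0,-3]},{"xyz":[0,0,0],"twist":[0,0,-3]}]' >/dev/null && python3 s.py && python3 -m handwheel '[{"xyz":[0,0,0],"twist":[0,0,-1.5]},{"xyz":[0,0,0],"twist":[0,0,-3]},{"xyz":[0,0,0],"twist":[0,0,-3]}]' >/dev/null && python3 s.py && python3 -m handwheel '[{"xyz":[0,0,0],"twist":[0,0,-1.5]},{"xyz":[0,0,0],"twist":[0,0,-3]},{"xyz":[0,0,0],"twist":[0,0,-3]}]' >/dev/null && python3 s.py
```

```text
t 17.3 F [0.1 0.6 3.6] M [-0.003  0.025 -0.025] pos [520.5  34.1 124.3] rot [-1.7975e+02  1.1000e-01 -1.3008e+02]
t 17.6 F [-0.4 -0.3  3.9] M [-0.047  0.117  0.027] pos [520.6  34.1 124.5] rot [-1.7974e+02  1.0000e-01 -1.2703e+02]
t 17.9 F [-0.1  0.4  4.9] M [0.025 0.055 0.037] pos [520.7  34.2 124.6] rot [-1.7972e+02  1.0000e-01 -1.2397e+02]
t 18.2 F [0.1 0.7 5. ] M [ 0.037  0.    -0.025] pos [520.8  34.2 124.6] rot [-1.7971e+02  9.0000e-02 -1.2092e+02]
t 18.5 F [0.1 0.5 3.1] M [ 0.067  0.01  -0.704] pos [520.8  34.1 124.6] rot [-1.7970e+02  9.0000e-02 -1.1796e+02]
```

The moment jumped to -0.70 N m at about 84° of turn: that is the stop. I'll ease off at once.

```bash
python3 -m handwheel '[{"xyz":[0,0,0],"twist":[0,0,0.7]},{"xyz":[0,0,0],"twist":[0,0,0.7]}]' >/dev/null; python3 s.py
```

```text
t 18.7 F [0.3 0.5 3.5] M [ 0.093 -0.011 -0.477] pos [520.8  34.1 124.6] rot [-1.7971e+02  9.0000e-02 -1.1869e+02]
```

```bash
python3 -m handwheel '[{"xyz":[0,0,0],"twist":[0,0,0.9]},{"xyz":[0,0,0],"twist":[0,0,0.9]}]' >/dev/null; python3 s.py;python3 s.py
```

```text
t 18.9 F [-0.2  0.6  3.9] M [ 0.076  0.013 -0.295] pos [520.8  34.2 124.6] rot [-1.7971e+02  9.0000e-02 -1.1959e+02]
t 18.9 F [-0.2  0.6  3.9] M [ 0.076  0.013 -0.295] pos [520.8  34.2 124.6] rot [-1.7971e+02  9.0000e-02 -1.1959e+02]
```

The moment is back to 0.3 N m against the stop. Now I'll let go and withdraw up, so the spring raises the cap.

```bash
python3 -m handwheel '[{"xyz":[0,0,0],"twist":[0,0,0.3]},{"xyz":[0,0,0],"twist":[0,0,0.3]},{"xyz":[0,0,0],"twist":[0,0,0.3]},{"xyz":[0,0,-0.01],"twist":[0,0,0.3]},{"xyz":[0,0,-0.03],"twist":[0,0,0.3]},{"xyz":[0,0,-0.06],"twist":[0,0,0.3]},{"xyz":[0,0,-0.06],"twist":[0,0,0.3]}]' 0.04
python3 - <<'E'
from h import *
from station import arm,imaging
for n in ("scene","top"):
    p,d=imaging.grab_frame(n); c=imaging.get_calibration(n)
    cv2.imwrite(f"pics/{n}10.png",p); pickle.dump((p,d,c),open(f"pics/{n}10.pkl","wb"))
crop('scene10',255,180,110,90,7,'pics/sc10.png')
p,d,c=ld('scene10');P=cloud(d,c);a=np.radians(YAW);R=np.array([[np.cos(a),-np.sin(a)],[np.sin(a),np.cos(a)]])
M=(P[...,:2]-O)@R
z=P[...,2];m=(d>0)&(np.hypot(M[...,0],M[...,1])<30)&(z<150)
print(np.histogram(z[m],bins=range(96,152,3)))
E
```

```text
time: 19.6
position: [523.4, 34.1, 189.1]
tcp_rot: [-179.3, 0.3, -119.9]
ft_force: [0.5, -0.2, 0.3]
gripper_width: 40.4
(array([ 18,  17,   2,   0,   6,  29, 106,  46,  19,  16,  15,  18,  24,
        39,  29,   3,   0,   0]), array([ 96,  99, 102, 105, 108, 111, 114, 117, 120, 123, 126, 129, 132,
       135, 138, 141, 144, 147, 150]))
```

View pics/sc10.png

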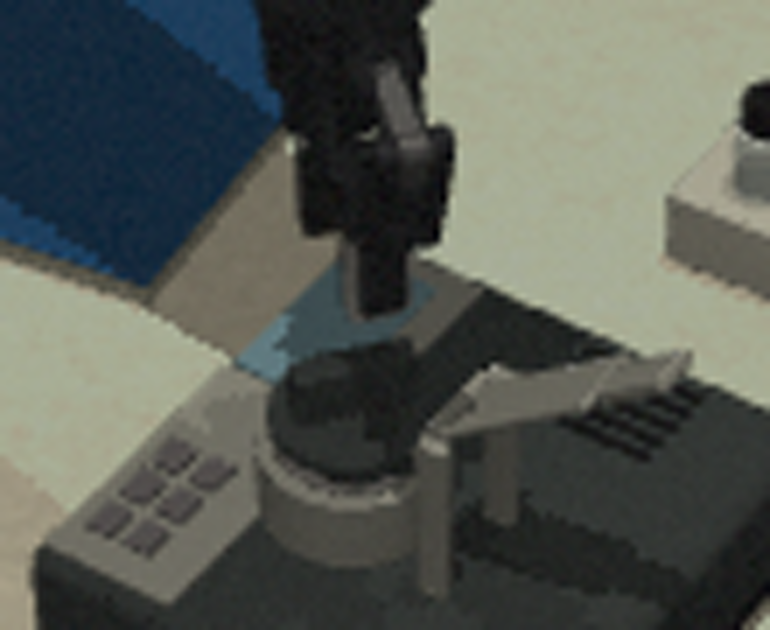

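The cap has sprung up: its disc is now at about 116 mm and visibly above the collar (crop 340,430). Now I'll regrip it.

```bash
python3 - <<'E'
from h import *
go([520.4,34.2,131],-119.9)
E
```

```text
t 19.7 shift m [0.0005 0.0009 0.0546] twist [-0.39  0.14  0.02] target [520.4  34.2 131. ]
```

```bash
python3 -m handwheel '[{"xyz":[0,0.001,0.02],"twist":[-0.3,0,0]},{"xyz":[0,0.001,0.036],"twist":[-0.3,0,0]},{"xyz":[0,0.001,0.044],"twist":[-0.3,0,0]},{"xyz":[0,0.001,0.044],"twist":[-0.3,0,0]}]'; python3 - <<'E'
from h import *
go([520.4,34.2,131],-119.9)
E
```

```text
time: 20.1
position: [518.4, 34.8, 139.4]
tcp_rot: [179.8, 0.0, -119.9]
ft_force: [0.1, 0.1, 0.6]
gripper_width: 40.1
t 20.1 shift m [-0.0005 -0.0021  0.0084] twist [0.17 0.02 0.03] target [520.4  34.2 131. ]
```

```bash
python3 -m handwheel '[{"xyz":[0,-0.001,0.004],"twist":[0,0,0]},{"xyz":[0,-0.001,0.008],"twist":[0,0,0]},{"xyz":[0,-0.001,0.008],"twist":[0,0,0]},{"xyz":[0,-0.001,0.008],"twist":[0,0,0]}]'; python3 -m handwheel '[{"xyz":[0,0,0],"twist":[0,0,0]},{"xyz":[0,0,0],"twist":[0,0,0]},{"xyz":[0,0,0],"twist":[0,0,0]},{"xyz":[0,0,0],"twist":[0,0,0]},{"xyz":[0,0,0],"twist":[0,0,0]},{"xyz":[0,0,0],"twist":[0,0,0]},{"xyz":[0,0,0],"twist":[0,0,0]}]' 0.004; python3 s.py
```

```text
time: 20.5
position: [519.4, 34.3, 131.7]
tcp_rot: [179.9, 0.0, -119.9]
ft_force: [1.0, 0.8, -0.1]
gripper_width: 39.8
time: 21.2
position: [520.1, 34.0, 132.1]
tcp_rot: [179.9, 0.0, -119.9]
ft_force: [0.7, -2.6, 3.0]
gripper_width: 10.6
t 21.2 F [ 0.7 -2.6  3. ] M [-0.393 -0.32  -0.109] pos [520.1  34.  132.1] rot [ 1.7993e+02  4.0000e-02 -1.1988e+02]
```

```bash
python3 -m handwheel '[{"xyz":[0,0,-0.002],"twist":[0,0,0]},{"xyz":[0,0,-0.004],"twist":[0,0,0]},{"xyz":[0,0,-0.006],"twist":[0,0,0]}]' >/dev/null; python3 s.py; python3 -m handwheel '[{"xyz":[0,0,-0.003],"twist":[0,0,0]},{"xyz":[0,0,-0.006],"twist":[0,0,0]},{"xyz":[0,0,-0.01],"twist":[0,0,0]}]' >/dev/null; python3 s.py
```

```text
t 21.5 F [ 0.2  0.2 -0.8] M [-0.     0.016 -0.032] pos [519.1  34.5 137.7] rot [ 1.7979e+02  4.0000e-02 -1.1986e+02]
t 21.8 F [-0.6 -0.4 -0.5] M [-0.027 -0.032 -0.021] pos [518.8  34.6 147.9] rot [ 1.7975e+02  4.0000e-02 -1.1985e+02]
```

It came free with no pull (about 0.5 N). I'll raise it and carry it to the tray.

```bash
python3 -m handwheel '[{"xyz":[0,0,-0.015],"twist":[0,0,0]},{"xyz":[0,0,-0.035],"twist":[0,0,0]},{"xyz":[0,0,-0.06],"twist":[0,0,0]},{"xyz":[0,0,-0.08],"twist":[0,0,0]},{"xyz":[0,0,-0.085],"twist":[0,0,0]},{"xyz":[0,0,-0.085],"twist":[0,0,0]}]'; python3 - <<'E'
from h import *
from station import imaging
go([442,-281,232],-119.9)
p,d=imaging.grab_frame('scene');cv2.imwrite('pics/l.png',p[120:320,200:400].repeat(3,0).repeat(3,1))
E
```

```text
time: 22.4
position: [519.7, 34.4, 233.8]
tcp_rot: [179.9, 0.1, -119.8]
ft_force: [-0.0, -0.4, -1.6]
gripper_width: 10.2
t 22.4 shift m [ 0.3123 -0.0895  0.001 ] twist [0.14 0.1  0.05] target [ 442 -281  232]
```

View pics/l.png

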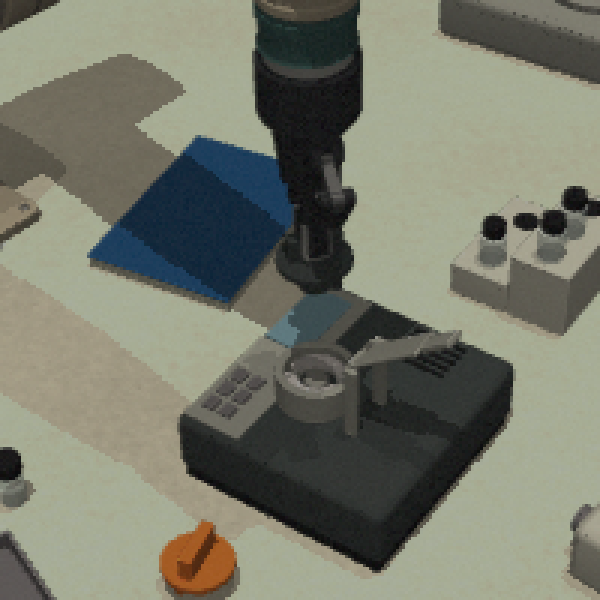

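The cap hangs upright in the gripper (315,260) and the well is open (315,375). Carrying at moderate speed.

```bash
python3 -m handwheel '[{"xyz":[0.01,-0.003,0],"twist":[0,0,0]},{"xyz":[0.03,-0.009,0],"twist":[0,0,0]},{"xyz":[0.06,-0.017,0],"twist":[0,0,0]},{"xyz":[0.09,-0.026,0],"twist":[0,0,0]},{"xyz":[0.12,-0.034,0],"twist":[0,0,0]},{"xyz":[0.15,-0.043,0],"twist":[0,0,0]},{"xyz":[0.18,-0.052,0],"twist":[0,0,0]},{"xyz":[0.21,-0.06,0],"twist":[0,0,0]},{"xyz":[0.24,-0.069,0],"twist":[0,0,0]},{"xyz":[0.27,-0.077,0],"twist":[0,0,0]},{"xyz":[0.295,-0.085,0],"twist":[0,0,0]},{"xyz":[0.308,-0.089,0],"twist":[0,0,0]},{"xyz":[0.312,-0.09,0],"twist":[0,0,0]},{"xyz":[0.312,-0.09,0],"twist":[0,0,0]}]'; python3 - <<'E'
from h import *
go([442,-281,90],-119.9)
E
```

```text
time: 23.85
position: [441.2, -280.7, 231.3]
tcp_rot: [179.7, 0.1, -119.9]
ft_force: [-0.5, 0.4, -0.4]
gripper_width: 10.6
t 23.85 shift m [ 1.000e-04 -1.700e-03  1.413e-01] twist [0.34 0.08 0.01] target [ 442 -281   90]
```

```bash
python3 -m handwheel '[{"xyz":[0,-0.001,0.02],"twist":[0.3,0,0]},{"xyz":[0,-0.001,0.05],"twist":[0.3,0,0]},{"xyz":[0,-0.001,0.08],"twist":[0.3,0,0]},{"xyz":[0,-0.001,0.11],"twist":[0.3,0,0]},{"xyz":[0,-0.001,0.13],"twist":[0.3,0,0]},{"xyz":[0,-0.001,0.14],"twist":[0.3,0,0]},{"xyz":[0,-0.001,0.14],"twist":[0.3,0,0]},{"xyz":[0,-0.001,0.14],"twist":[0.3,0,0]}]'; python3 - <<'E'
from h import *
from station import imaging
go([442,-281,60],-119.9)
p,d=imaging.grab_frame('scene');cv2.imwrite('pics/l2.png',p[230:390,110:270].repeat(4,0).repeat(4,1)[:600])
E
```

```text
time: 24.65
position: [442.2, -280.5, 92.1]
tcp_rot: [-180.0, 0.1, -119.8]
ft_force: [0.7, 0.3, 0.2]
gripper_width: 10.5
t 24.65 shift m [ 0.0006 -0.0001  0.0321] twist [-0.02  0.08  0.06] target [ 442 -281   60]
```

View pics/l2.png

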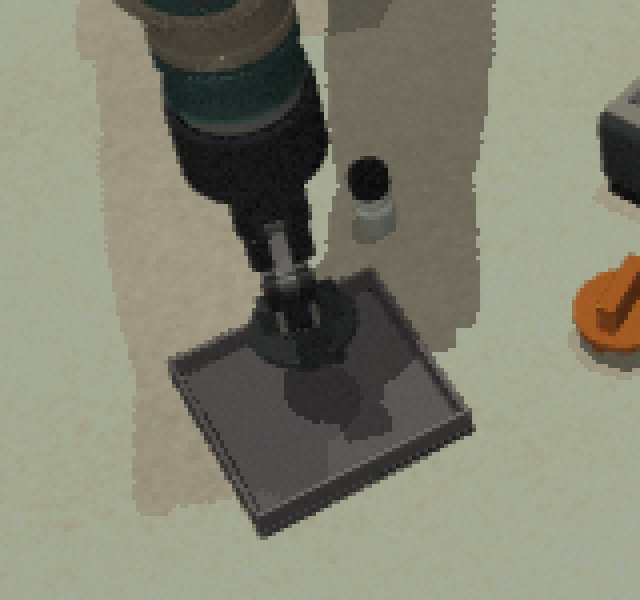

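The cap hangs above the tray (290,330) and clear of the vial. Now I'll lower it gently.

```bash
python3 -m handwheel '[{"xyz":[0,0,0.01],"twist":[0,0,0]},{"xyz":[0,0,0.022],"twist":[0,0,0]},{"xyz":[0,0,0.032],"twist":[0,0,0]},{"xyz":[0,0,0.036],"twist":[0,0,0]},{"xyz":[0,0,0.038],"twist":[0,0,0]},{"xyz":[0,0,0.038],"twist":[0,0,0]}]'; python3 s.py; python3 -m handwheel '[{"xyz":[0,0,0.001],"twist":[0,0,0]},{"xyz":[0,0,0.002],"twist":[0,0,0]},{"xyz":[0,0,0.002],"twist":[0,0,0]}]'>/dev/null; python3 s.py
```

```text
time: 25.3
position: [442.3, -280.8, 54.1]
tcp_rot: [-180.0, 0.1, -119.9]
ft_force: [-0.5, -0.5, -0.6]
gripper_width: 10.3
t 25.3 F [-0.5 -0.5 -0.6] M [ 0.028  0.049 -0.019] pos [ 442.3 -280.8   54.1] rot [-1.7996e+02  7.0000e-02 -1.1986e+02]
t 25.6 F [ 0.3 -0.  -0.7] M [0.017 0.009 0.023] pos [ 442.4 -280.9   52.2] rot [-1.7994e+02  7.0000e-02 -1.1986e+02]
```

```bash
python3 -m handwheel '[{"xyz":[0,0,0.001],"twist":[0,0,0]},{"xyz":[0,0,0.0015],"twist":[0,0,0]},{"xyz":[0,0,0.0015],"twist":[0,0,0]}]'>/dev/null; python3 s.py; python3 -m handwheel '[{"xyz":[0,0,0.001],"twist":[0,0,0]},{"xyz":[0,0,0.001],"twist":[0,0,0]}]'>/dev/null; python3 s.py
```

```text
t 25.9 F [-0.3  0.3 -0.1] M [-0.011  0.025  0.007] pos [ 442.4 -280.9   50.7] rot [-1.7994e+02  7.0000e-02 -1.1986e+02]
t 26.1 F [ 0.4  0.3 -0.5] M [-0.044  0.019  0.002] pos [ 442.3 -280.8   49.5] rot [-1.7996e+02  7.0000e-02 -1.1986e+02]
```

```bash
python3 -m handwheel '[{"xyz":[0,0,0.0008],"twist":[0,0,0]},{"xyz":[0,0,0.0008],"twist":[0,0,0]}]'>/dev/null; python3 s.py; python3 -m handwheel '[{"xyz":[0,0,0.0008],"twist":[0,0,0]},{"xyz":[0,0,0.0008],"twist":[0,0,0]}]'>/dev/null; python3 s.py
```

```text
t 26.3 F [-0.7  0.6  0.1] M [-0.008  0.009  0.001] pos [ 442.2 -280.7   48.6] rot [-1.7997e+02  7.0000e-02 -1.1985e+02]
t 26.5 F [-1.1  1.1  3. ] M [ 0.16   0.172 -0.001] pos [ 442.4 -280.9   48.2] rot [-1.7996e+02  7.0000e-02 -1.1986e+02]
```

It touches down at 3 N. Releasing and withdrawing.

```bash
python3 -m handwheel '[{"xyz":[0,0,0],"twist":[0,0,0]},{"xyz":[0,0,0],"twist":[0,0,0]},{"xyz":[0,0,0],"twist":[0,0,0]},{"xyz":[0,0,0],"twist":[0,0,0]},{"xyz":[0,0,-0.01],"twist":[0,0,0]},{"xyz":[0,0,-0.03],"twist":[0,0,0]},{"xyz":[0,0,-0.07],"twist":[0,0,0]},{"xyz":[0,0,-0.11],"twist":[0,0,0]},{"xyz":[0,0,-0.16],"twist":[0,0,0]},{"xyz":[-0.05,-0.05,-0.18],"twist":[0,0,0]},{"xyz":[-0.1,-0.1,-0.18],"twist":[0,0,0]},{"xyz":[-0.1,-0.1,-0.18],"twist":[0,0,0]}]' 0.04; python3 - <<'E'
from h import *
from station import arm,imaging
for n in ("scene","top"):
    p,d=imaging.grab_frame(n); c=imaging.get_calibration(n)
    cv2.imwrite(f"pics/{n}12.png",p); pickle.dump((p,d,c),open(f"pics/{n}12.pkl","wb"))
p,d,c=ld('top12');P=cloud(d,c);a=np.radians(YAW);R=np.array([[np.cos(a),-np.sin(a)],[np.sin(a),np.cos(a)]])
M=(P[...,:2]-O)@R
m=(d>0)&(abs(M[...,1])<10)&(M[...,0]>58)&(M[...,0]<140)&(P[...,2]>120)
if m.sum(): k=np.polyfit(M[m][:,0],P[m][:,2],1);print('tab',np.pi-np.arctan(k[0]))
p,d,c=ld('scene12');P=cloud(d,c);r=np.hypot(P[...,0]-442,P[...,1]+281)
m=(d>0)&(r<34)&(P[...,2]<80);z=P[...,2][m];print(np.histogram(z,bins=range(0,64,4)))
m=(d>0)&(r<34)&(abs(P[...,2]-32)<4);print(np.median(P[m],axis=0), np.polyfit(P[m][:,0],P[m][:,2],1)[0],np.polyfit(P[m][:,1],P[m][:,2],1)[0])
E
```

```text
time: 27.7
position: [581.1, -243.9, 231.1]
tcp_rot: [-179.7, 0.1, -119.9]
ft_force: [0.4, -0.6, 0.2]
gripper_width: 39.9
tab 2.496711132112378
(array([110, 125,   8,   1,   0,   2,  13, 116, 145,  25,  25,  25,  26,
        67,  16]), array([ 0,  4,  8, 12, 16, 20, 24, 28, 32, 36, 40, 44, 48, 52, 56, 60]))
[ 454.99580741 -285.72544275   32.19827957] -0.006384799039056642 0.009335332759532144
```

View pics/scene12.png

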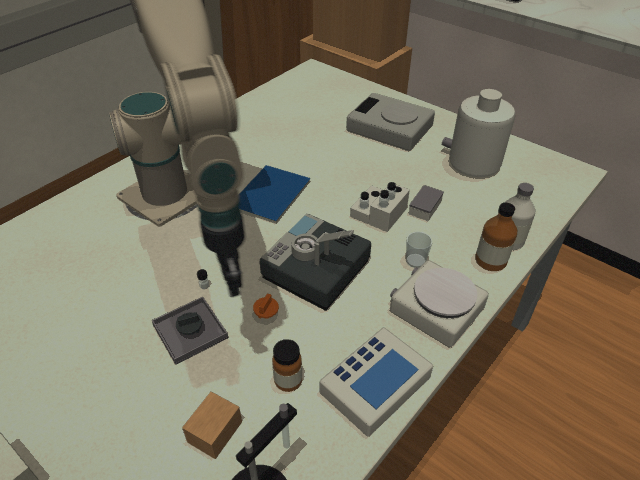

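View pics/top12.png

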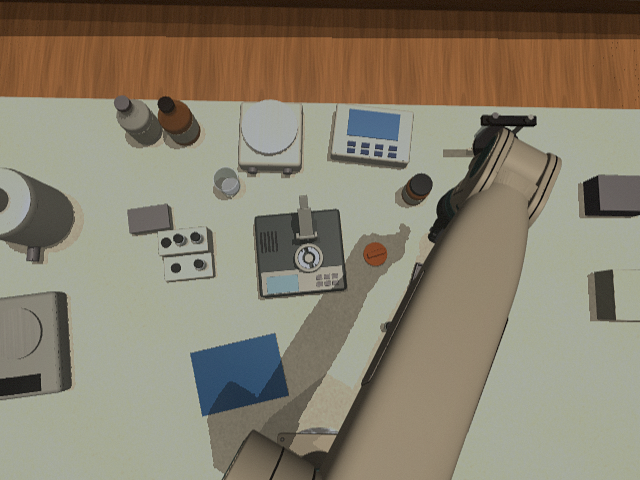

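The cap stands upright in the tray at scene (190,322), with its disc level at 32 mm. The tab is back at 2.5 rad and nothing else has moved. I'll hold for a moment, then hand in.

```bash
python3 -m handwheel '[{"xyz":[0,0,0],"twist":[0,0,0]},{"xyz":[0,0,0],"twist":[0,0,0]},{"xyz":[0,0,0],"twist":[0,0,0]}]'; python3 -c "
from station import order
print(order.close_job())"
```

```text
time: 28.1
position: [582.5, -243.3, 229.8]
tcp_rot: [-179.7, 0.1, -119.7]
ft_force: [-0.3, -1.5, 0.8]
gripper_width: 40.1
the job is handed in; nothing more can be done
None
```

I opened the sample well as asked, and the cap now stands upright on its stem in the tray. I handed the job in at 28.1 s.

- **Tab:** The pinched nose slipped out near upright on the first swing. I pushed the tab the rest of the way from the front with closed fingers. It measured 2.50 rad at the end, back at its stop.
- **Cap:** I turned it about 84° anticlockwise until I felt the stop. The turning moment jumped to 0.70 N m, above the 0.3 N m given as plenty, because the last 3° step ran into the stop. I eased it back to 0.3 N m before letting go. I couldn't read the contact force between cap and meter; from the moment I estimate about 40 N, below the 60 N limit.
- **Lifting and placing:** Once released, the cap sprang up about 7 mm by the depth image. I regripped it, and it lifted out without resistance (under 1 N). It went down in the tray with about 3 N of contact.

The last pictures show the cap's disc level at 32 mm, as expected for a cap standing on the tray floor. The robot was clear of everything, and nothing else appeared to have moved. In the last overhead view the arm hid the tray, vial and carton; the scene camera showed all three in place.

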